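# Shut the checking box's drawer and hold the setting block in its guard slot

### The arm

A 6-joint arm with a two-finger parallel gripper is mounted at the origin on a cart in front of the work surface, level with it; the furniture and walls round the work are solid. World frame = base frame: x ahead of the robot, y to its left, z up, the work surface at z = 0. Lengths are in mm, angles in rad, forces in N, time in s.
With the tool pointing down it reaches from about 275 to 725 mm from the base axis. Payload 5.6 kg.
Tool frame: the origin (TCP) lies at the centre of the arm's flange, where the gripper is bolted on; the fingertips stand 173 mm ahead of it and the grasp point (between the pads) lies 155 mm ahead of it; z points along the fingers, y is the direction in which the jaws open and shut (so a half turn about z gives the same grasp; the last joint's range is limited). The gripper opens to 85 mm and grips with 20 to 120 N. Pads are 22 mm wide; open, the fingers measure 114 mm over their backs; the gripper's body (76 mm by 85 mm) begins 54 mm behind the grasp point. The pads swing forward as they close: fully open they stand 13 mm farther back than shut.
Start: joints at [1.534, 0.255, 0.108, 0, -1.424, -0.285], TCP at [173.924, 521.77, 404.683] pointing down, gripper open.
Joint ranges: [-2.95, 2.95], [-1.21, 1.97], [-1.09, 1.5], [-2.87, 1.71], [-2.94, -0.07], [-3.05, 3.05]. Speed limits (rad/s): [2.57, 2.57, 3.14, 3.14, 3.14, 3.14].

### API

Orientations are given as [roll, pitch, yaw] about the fixed x, y, z axes, in that order (R = Rz(yaw) Ry(pitch) Rx(roll)).
In Python, from bench import get_obs, read_camera, finish_job, look_for, outline_of, landmark_of gives the robot as it stands.
- The arm moves only by the tool apply_moves, never from a script. Its argument "commands" is a list of rows, each a list of 3 entries, a list of its own where there are three numbers: the shift along the world's x, y, z in mm, then the turn about the world's z in rad, then the opening, from -1 (shut) to 1 (fully open), so that 0 is half open. A call has 1 to 10 rows; each row is the pose to reach, as a shift and turn from the pose commanded when the call began; what a row does not reach only later rows make up. A row lasts 1/8 s, in which the tool goes at most 62.5 mm and 10.7 degrees, less where a joint would pass 70% of its speed; a pose out of reach is approached as far as the arm can. A call with a gripper value outside its range is refused whole. The fingers move at their own pace and stop on an object; "force" is the grip in N (left out, the last holds). Time passes only in rows, so rows that repeat a pose let the fingers close. It gives the time, the measured TCP pose, the force and the opening at its end, in the units of the state.
- get_obs(): the state, without advancing time (a new reading comes with each control period).
- read_camera(name): name is "scene" or "top" or "wrist"; returns a dict with "color" (480x640x3 uint8, blue, green, red), "range_z" (480x640 float32, mm along the optical axis (not along the pixel's ray), 0 where there is no reading), "camera_matrix" (3x3 intrinsics, pixels), "pose" (4x4, takes a point from camera to world coordinates). Camera axes: x right, y up, looking along -z (the intrinsics and any distortion apply to the point x, -y, -z); pixel columns grow to the right and rows downward; lengths in mm; the calibration is good to about 2 mm. A picture is of the moment at which its call begins.
- finish_job(): hands the job in, once; it reports no verdict.
Trained networks look in a picture, given as the dict that the camera call returned (one of the last four; its "shot" number tells which), for a name from the list of things; names that differ only in an ending like _2 or _b are one class to them, and where a whole thing is asked for, a point or a joint stands for the part that bears it (a point fixed in the world has none). Each returns a list of dicts, best first, with "conf" (0 to 1); they miss things now and then, are a little off and sometimes report something else, mostly with a low value. They report only what shows in the picture. A call takes as long as a camera call. They do not tell look-alikes from the thing itself.
- look_for(picture, name): "point" ([x, y, z] in mm, in the coordinates of the camera as it stood for that picture, good to about 4 mm: the middle of the surface that is visible of it).
- outline_of(picture, name): "mask" (480x640 bool, what is visible of it).
- landmark_of(picture, name): "point" ([x, y, z] in mm, in the coordinates of the camera as it stood for that picture, good to about 4 mm: a listed point, or the origin of a listed thing).
The state is a dict: "t": time; "joint_pos": joint angles; "joint_velocities": joint speeds; "tau": joint torques, N m; "eef_pos": TCP position; "eef_rot": TCP orientation; "wrist_force": force on the tool from outside, world axes, zero at the start; "moment": the same for the moment, N m; "grip_width": finger opening in mm.
Only numpy, scipy, OpenCV 4.12 (cv2) and the standard library are available. Lean on these libraries where they do the work, as an engineer would, in place of code of your own. Each camera call takes 0.05 s, during which the arm holds its last target.

### The job

First push the open drawer of the checking box fully home, until it snaps into its catch. Then pick up the long white setting block, pass one end of it, lying flat, through the narrow upright slot in the box's guard plate until about 15 mm of it stands inside behind the plate, and hold it there in front of the sensor: level, off the slot's lower edge, and still in the gripper. Finish while holding it like that, with the drawer still shut, and do not disturb the other two setting blocks or the screw pot.

Things in the scene. Friction and masses are not known exactly. Their poses are not given: they have to be found in the camera images.
- checking_box: Grey box fixed on the bench, 160 deep (x) x 220 wide (y) x 78 mm high. Origin: centre of its underside. Its x points from front (x = -80 mm) to back, y to the left seen from the front; yaw and place vary. Right half: drawer. Left half: chamber with pale translucent roof, in front an upright aluminium guard plate (x -80 to -74 mm) with the slot, empty for 130 mm behind it, then a round sensor.
- slot (a point): Middle of the slot's lower edge, on the guard plate's inner face: (-74, 55, 17) mm in the box's frame, axes parallel to the box's. The slot goes straight through along x, 27 mm wide in y (2 mm more than the block), 46 mm high (17 to 63 mm above the bench), outer edges chamfered 2 mm. The plate is 6 mm thick: its outer face is at x = -6 mm from this point.
- box_drawer (a joint): How far the drawer is open, m: 0 = home, at most 0.10; it opens along the box's -x, straight. Friction about 1 N; in the last 13 mm a sprung catch resists with up to about 6 N, and from about 5 mm before home the catch draws it against its stop and holds it there.
- drawer_handle (a point): Middle of the drawer's bar handle (moves with the drawer): steel bar about 10 mm thick, 60 mm long along the box's y, 42 mm above the bench, centre 35 mm in front of the drawer front (so at (-115, -54, 42) mm in the box's frame when home). The drawer front is 92 mm wide, 10 to 70 mm above the bench.
- block_c: The long white setting block, a flat bar with three dark holes in a row in its top, lying flat: 25 wide (x) x 60 long (y) x 14 mm high (z), about 50 g; at each end half a dark plug stands out some 4 mm more (look only, no contact). Origin: centre of its underside. Either end may go through the slot.
- block_a: Short light-grey setting block with two holes, 32 x 50 x 22 mm, loose; origin: centre of its underside. It and the long block swap places. Not to be moved.
- block_b: Dark-grey setting block, a 32 mm cube with one hole, loose, beside the box; origin: centre of its underside. Not to be moved.
- flux_pot: Black screw pot with a red lid, 55 mm across and 36 mm high, loose; origin: centre of its underside. Not to be moved.
Things that resemble listed ones, but are neither listed nor needed, are in the scene too. What is meant by the block_c is not blue or purple, and is the smaller of those in its own colour.

How it is judged:
By the outcome, as a careful person would: the job done as asked, in the order asked, and still so for the second after the job is handed in, while the arm keeps its last pose, push and grip.
It also fails if it takes over 61 s, if anything falls off the work surface, if the arm or the gripper's body presses on something with over 40 N, if the wrist force passes 120 N, or if a joint passes its speed limit or range.

## Working session

There is one attempt and no reset: what is moved stays moved. The work goes in short steps, Python scripts to look and compute and a tool call to move; the robot and the scene stay as the last step left them, time stands still between calls to the robot, and variables do not carry over. Pictures are saved under pics/ and viewed, and the job is handed in when it is done.

Besides the shell and the picture viewer there is one more tool, called after "Call:" as name([rows], argument=value, ...), one row to a line, values as JSON. apply_moves: Moves the arm, as the interface text tells. Its arguments: {"type":"object","properties":{"commands":{"type":"array","items":{"type":"array"}},"force":{"type":"number"}},"required":["commands"]}

```bash
ls; mkdir -p pics
cat > h.py <<'E'
import numpy as np, cv2
from bench import *
def w(pic,p): 
    return (np.array(pic["pose"])@np.r_[p,1])[:3]
def proj(pic,P):
    c=np.linalg.inv(pic["pose"])@np.r_[P,1]; K=pic["camera_matrix"]
    return K[0,0]*c[0]/-c[2]+K[0,2], K[1,1]*-c[1]/-c[2]+K[1,2]
def cloud(pic):
    z=pic["range_z"]; K=pic["camera_matrix"]; v,u=np.mgrid[0:480,0:640]
    X=(u-K[0,2])/K[0,0]*z; Y=-(v-K[1,2])/K[1,1]*z
    P=np.stack([X,Y,-z],-1)@pic["pose"][:3,:3].T+pic["pose"][:3,3]
    P[z==0]=np.nan
    return P
E
python3 - <<'E'
from h import *
o=get_obs(); print(o)
for n in ["scene","top"]:
    p=read_camera(n); cv2.imwrite(f"pics/{n}0.png",p["color"]); np.savez(f"{n}0.npz",**{k:v for k,v in p.items() if k!="shot"})
    print(n,p["pose"].round(2).tolist(),p["camera_matrix"].tolist(), p.keys())
    for k in ["checking_box","block_c","block_a","flux_pot"]:
        for r in look_for(p,k)[:4]: print(k,"look",r["conf"],w(p,r["point"]).round(1))
    for k in ["slot","drawer_handle","checking_box","block_c","block_a","block_b","flux_pot"]:
        for r in landmark_of(p,k)[:4]: print(k,"lm",r["conf"],w(p,r["point"]).round(1))
print(get_obs()["t"])
E
```

```text
pics
{'t': 0.0, 'joint_pos': array([ 1.53361838e+00,  2.55761813e-01,  1.06988035e-01, -4.70451073e-04,
       -1.42390096e+00, -2.84573535e-01]), 'joint_velocities': array([ 1.69567269e-04, -1.55729755e-03, -1.53576909e-03, -4.71234206e-04,
       -4.04261172e-04, -6.63869521e-05]), 'tau': array([-1.55739373e-03, -3.86625874e+01,  2.37943822e+01,  5.36495358e+00,
       -6.01733118e-03,  4.19484564e-06]), 'eef_pos': array([173.8211296 , 521.63500681, 403.78178253]), 'eef_rot': array([ 3.13965916e+00, -8.08212033e-05, -3.21820699e-01]), 'wrist_force': array([ 0.86203572, -0.41128511, -0.15090683]), 'moment': array([-0.00647961,  0.03270162,  0.00248684]), 'grip_width': 85.31251286466093}
scene [[0.81, 0.28, -0.52, 18.07], [-0.59, 0.38, -0.71, -379.68], [-0.01, 0.88, 0.47, 487.98], [0.0, 0.0, 0.0, 1.0]] [[459.4322869752143, 0.0, 316.0402668180184], [0.0, 459.4322869752143, 227.22867215678238], [0.0, 0.0, 1.0]] dict_keys(['color', 'range_z', 'camera_matrix', 'pose', 'shot'])
checking_box look 0.63 [582.9 160.4  63.7]
block_c look 0.9 [282.  473.5  22.7]
block_c look 0.89 [382.9 368.8  
[... 1494 characters left out ...]
block_a look 0.82 [387.7 382.7  19.6]
block_a look 0.61 [488.8 449.7  12.8]
flux_pot look 0.91 [564.1 534.7  35.1]
slot lm 0.96 [569.2 183.   15.2]
drawer_handle lm 0.85 [514.7  52.3  45. ]
checking_box lm 0.89 [654.2 151.6   2.9]
block_c lm 0.86 [489.8 447.7   1.4]
block_c lm 0.78 [380.1 267.5  -1.7]
block_c lm 0.7 [559.2 366.3   1.6]
block_c lm 0.68 [291.5 478.1  -0.9]
block_a lm 0.86 [489.8 447.7   1.4]
block_a lm 0.78 [380.1 267.5  -1.7]
block_a lm 0.7 [559.2 366.3   1.6]
block_a lm 0.68 [291.5 478.1  -0.9]
block_b lm 0.86 [489.8 447.7   1.4]
block_b lm 0.78 [380.1 267.5  -1.7]
block_b lm 0.7 [559.2 366.3   1.6]
block_b lm 0.68 [291.5 478.1  -0.9]
flux_pot lm 0.72 [569.9 539.5  -2. ]
1.2
```

View pics/scene0.png

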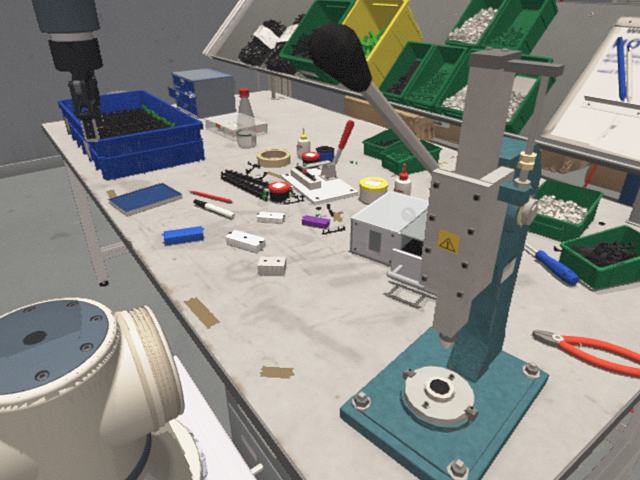

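View pics/top0.png

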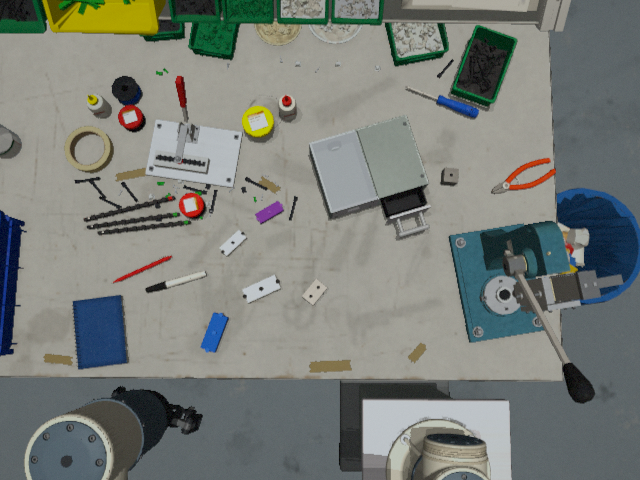

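Run:
```python
from h import *
p=dict(np.load("top0.npz")); s=dict(np.load("scene0.npz"))
P=cloud(p)
a=cv2.resize(p["color"][220:310,190:340],None,fx=5,fy=5,interpolation=cv2.INTER_CUBIC)
cv2.imwrite("pics/zc.png",a)
b=cv2.resize(p["color"][110:245,300:470],None,fx=4.5,fy=4.5,interpolation=cv2.INTER_CUBIC)
cv2.imwrite("pics/zb.png",b)
def rect(m,name):
    m=m.astype(np.uint8); n,l,st,c=cv2.connectedComponentsWithStats(m)
    for i in range(1,n):
        if st[i,4]<40: continue
        pts=P[l==i]; pts=pts[~np.isnan(pts[:,0])]
        r=cv2.minAreaRect(pts[:,:2].astype(np.float32)); print(name,c[i].round(1),st[i,4],"c",np.round(r[0],1),"size",np.round(r[1],1),"ang",round(r[2],2),"z",np.median(pts[:,2]).round(1))
hsv=cv2.cvtColor(p["color"],cv2.COLOR_BGR2HSV)
roi=np.zeros((480,640),bool); roi[220:310,190:340]=1
rect(roi&(hsv[...,2]>212)&(hsv[...,1]<40),"white")
z=P[...,2]
roi=np.zeros((480,640),bool); roi[220:310,190:340]=1
rect(roi&(z>6)&(z<30),"height")
roi[:]=0; roi[100:250,300:470]=1
rect(roi&(z>72)&(z<90),"boxtop"); rect(roi&(z>25)&(z<60),"drawer")
print(np.nanmax(z[200:300,400:470]))
# press
roi[:]=0; roi[180:410,440:620]=1
for h in (30,100,200,300,400):
    pts=P[roi&(z>h)]; print(h,np.nanmin(pts,0).round(),np.nanmax(pts,0).round())
```

```text
height [232.5 242.7] 329 c [487.9 445.7] size [27.1 65.3] ang 42.68 z 12.8
height [197.2 275.2] 106 c [414.7 520. ] size [16.7 35.6] ang 9.92 z 12.8
height [261.  288.8] 572 c [385.7 379.7] size [39.2 86.1] ang 21.84 z 17.7
height [314.2 291.8] 342 c [380.8 264.1] size [31.8 50. ] ang 50.78 z 22.0
boxtop [368.3 163.6] 7430 c [653.8 150.8] size [161.4 220.9] ang 17.71 z 77.7
drawer [325.6 191.7] 132 c [615.4 252.5] size [161.3  38.7] ang 32.02 z 44.0
drawer [450.4 175.2] 217 c [640.1 -34.2] size [32.8 33.2] ang 83.52 z 32.0
drawer [406.6 203.2] 274 c [580.9  66.3] size [42.5 98.9] ang 18.22 z 48.8
drawer [368.8 204.1] 49 c [571.3 147.5] size [ 3.9 41.6] ang 13.9 z 41.8
drawer [411.  224.2] 343 c [529.4  56.4] size [44.6 91.8] ang 14.8 z 45.7
drawer [461.  242.9] 90 c [488.3 -57.6] size [30.1 23. ] ang 58.83 z 28.9
75.01972067455836
30 [ 209. -222.   30.] [630. -20. 465.]
100 [ 209. -190.  100.] [498. -65. 465.]
200 [ 209. -190.  200.] [494. -65. 465.]
300 [ 209. -190.  300.] [494. -68. 465.]
400 [ 209. -190.  400.] [399. -98. 465.]
```

View pics/zc.png

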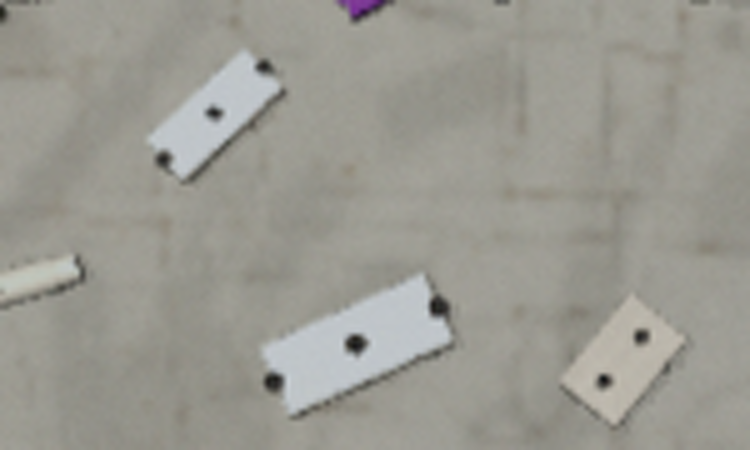

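View pics/zb.png

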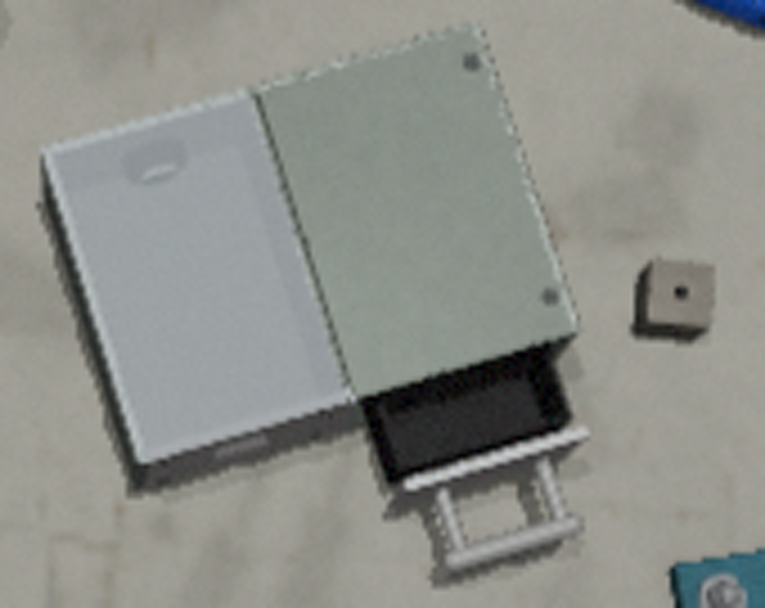

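Call:
apply_moves([
  [[300,-485,-40],0.63,-1],
  [[300,-485,-40],0.63,-1],
  [[300,-485,-40],0.63,-1],
  [[300,-485,-40],0.63,-1],
  [[300,-485,-40],0.63,-1],
  [[300,-485,-40],0.63,-1],
  [[300,-485,-40],0.63,-1],
  [[300,-485,-40],0.63,-1],
  [[300,-485,-40],0.63,-1],
  [[300,-485,-40],0.63,-1],
])

```text
t: 2.45
eef_pos: [475.0, 33.8, 364.1]
eef_rot: [3.141, 0.001, 0.304]
wrist_force: [-0.1, -0.4, 0.0]
grip_width: 0.2
```

Call:
apply_moves([
  [[0,0,0],0,-1],
  [[0,0,0],0,-1],
  [[0,0,0],0,-1],
  [[0,0,0],0,-1],
])

```text
t: 2.95
eef_pos: [473.6, 37.6, 364.9]
eef_rot: [-3.142, -0.0, 0.31]
wrist_force: [0.2, -0.2, 1.1]
grip_width: 0.1
```

```bash
cat > box.py <<'E'
from h import *
from scipy.optimize import least_squares
def boxfit(P,roi=None,z0=72,z1=84):
    m=(P[...,2]>z0)&(P[...,2]<z1)&(P[...,0]>500)&(P[...,0]<800)&(P[...,1]>0)&(P[...,1]<320)
    n,l,st,c=cv2.connectedComponentsWithStats(m.astype(np.uint8)); i=1+np.argmax(st[1:,4])
    return cv2.minAreaRect(P[l==i][:,:2].astype(np.float32)),np.median(P[l==i][:,2])
E
python3 - <<'E'
from box import *
o=get_obs(); print(o["t"],o["eef_pos"].round(1),o["eef_rot"].round(3),o["wrist_force"].round(1))
p=read_camera("wrist"); cv2.imwrite("pics/w1.png",p["color"]); np.savez("w1.npz",**{k:v for k,v in p.items() if k!="shot"})
t=read_camera("top"); cv2.imwrite("pics/t1.png",t["color"]);np.savez("t1.npz",**{k:v for k,v in t.items() if k!="shot"})
print(p["pose"].round(3).tolist())
for r in landmark_of(p,"drawer_handle")[:2]+landmark_of(p,"slot")[:2]: print(r["conf"],w(p,r["point"]).round(1))
print(boxfit(cloud(t)),boxfit(cloud(dict(np.load("top0.npz")))))
E
```

```text
2.95 [473.6  37.6 364.9] [-3.142 -0.     0.31 ] [ 0.2 -0.2  1.1]
[[0.305, 0.91, 0.279, 544.226], [-0.952, 0.292, 0.088, 58.941], [-0.002, -0.293, 0.956, 334.481], [0.0, 0.0, 0.0, 1.0]]
0.63 [515.7  51.3  44. ]
0.75 [565.3 186.7  15.5]
(((653.8260498046875, 150.7683868408203), (161.94200134277344, 220.78561401367188), 17.5535831451416), np.float64(77.73223837202488)) (((653.8069458007812, 150.7921905517578), (161.38343811035156, 220.9402313232422), 17.712013244628906), np.float64(77.7170519098504))
```

View pics/w1.png

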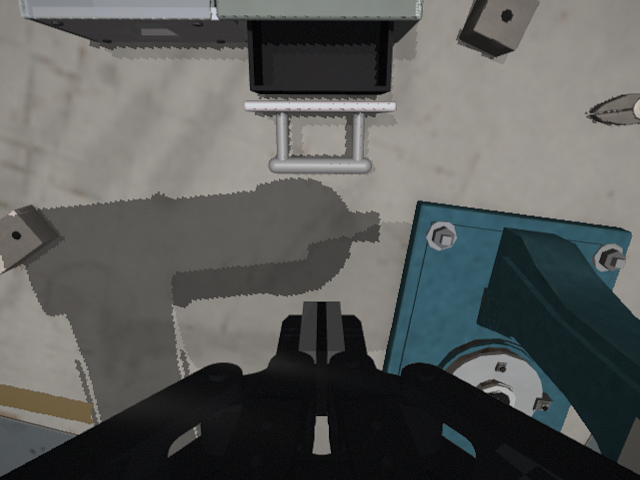

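View pics/t1.png

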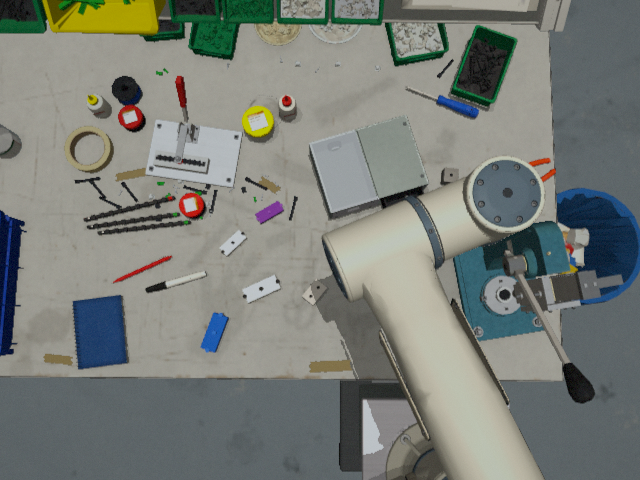

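Run:
```python
from h import *
t=dict(np.load("t1.npz")); P=cloud(t); P0=cloud(dict(np.load("top0.npz")))
for v,u in [(195,505),(215,430),(245,380),(265,350),(290,400),(360,430),(420,480),(215,540),(160,500)]: print((u,v),P[v,u].round())
print("press")
for v,u in [(270,550),(255,515),(290,500),(280,590),(385,580),(320,540),(235,510)]: print((u,v),P0[v,u].round())
```

```text
(505, 195) [472.  40. 616.]
(430, 215) [451. 125. 596.]
(380, 245) [413. 186. 599.]
(350, 265) [389. 222. 599.]
(400, 290) [359. 164. 613.]
(430, 360) [281. 136. 642.]
(480, 420) [222.  90. 668.]
(540, 215) [ 560. -244.   -4.]
(500, 160) [515.  44. 613.]
press
(550, 270) [ 407. -125.  334.]
(515, 255) [437. -85. 284.]
(500, 290) [ 387. -133.   46.]
(590, 280) [ 385. -143.  434.]
(580, 385) [ 235. -110.  459.]
(540, 320) [325. -95. 362.]
(510, 235) [481. -98. 223.]
```

Run:
```python
from h import *
p=dict(np.load("w1.npz")); P=cloud(p)
c=np.array([653.8,150.8]); a=np.radians(17.63); R=np.array([[np.cos(a),-np.sin(a)],[np.sin(a),np.cos(a)]])
def loc(Q): return np.c_[(Q[:,:2]-c)@R,Q[:,2]]
m=np.zeros((480,640),bool); m[155:177,265:378]=1; m&=(P[...,2]>35)&(P[...,2]<60)
L=loc(P[m]); print("bar",np.percentile(L,[2,50,98],axis=0).round(1))
# drawer front top
m[:]=0; m[95:115,240:400]=1; m&=(P[...,2]>60)&(P[...,2]<80); L=loc(P[m]); print("front",np.percentile(L,[2,50,98],axis=0).round(1))
# box top front edge in wrist
m[:]=0; m[0:60]=1; m&=(P[...,2]>73)&(P[...,2]<82); L=loc(P[m]); print("top",np.percentile(L,[1,50,99.5],axis=0).round(1))
m[:]=0;m[20:60,100:245]=1; m&=(P[...,2]>20)&(P[...,2]<70); L=loc(P[m]); print("plate",np.percentile(L,[1,50,99.5],axis=0).round(1))
# tips
print(np.nanmin(P[300:360,300:345].reshape(-1,3),0),P[305,312],P[305,330])
```

```text
bar [[-168.7  -85.6   43.3]
 [-163.1  -53.1   46.8]
 [-157.9  -20.6   48.8]]
front [[-129.1  -96.7   66.6]
 [-126.3  -54.4   69.9]
 [-123.4   -9.6   71.5]]
top [[ -81.2 -106.5   74. ]
 [ -76.8    0.7   78.1]
 [ -71.9  109.2   80.2]]
plate [[-81.4   0.8  20.6]
 [-80.9  30.7  44.7]
 [-75.3  92.   69.9]]
[381.98010941  -9.59029804  -2.22477704] [482.88056353  42.92450298 199.68026349] [484.20732562  36.68824653 198.30715828]
```

Call:
apply_moves([
  [[0,0,-60],0,-1],
  [[0,0,-120],0,-1],
  [[0,0,-163],0,-1],
  [[0,0,-163],0,-1],
  [[9.5,3,-163],0,-1],
  [[19,6,-163],0,-1],
  [[26,8.3,-163],0,-1],
  [[33,10.5,-163],0,-1],
  [[38,12.1,-163],0,-1],
  [[43,13.7,-163],0,-1],
])

```text
t: 4.4
eef_pos: [517.2, 50.5, 201.6]
eef_rot: [3.142, 0.0, 0.308]
wrist_force: [-1.4, -1.2, 0.3]
grip_width: -0.2
```

Call:
apply_moves([
  [[4.8,1.5,0],0,-1],
  [[9.6,3,0],0,-1],
  [[14.4,4.5,0],0,-1],
  [[18,5.6,0],0,-1],
])

```text
t: 4.9
eef_pos: [534.3, 55.8, 201.4]
eef_rot: [-3.142, 0.003, 0.308]
wrist_force: [-8.1, -1.3, 6.5]
grip_width: 0.2
```

Run:
```python
from h import *
o=get_obs(); print(o["t"],o["eef_pos"].round(1),o["eef_rot"].round(3),o["wrist_force"].round(1))
p=read_camera("wrist"); cv2.imwrite("pics/w2.png",p["color"])
```

```text
4.9 [534.3  55.8 201.4] [-3.142e+00  3.000e-03  3.080e-01] [-8.1 -1.3  6.5]
```

View pics/w2.png

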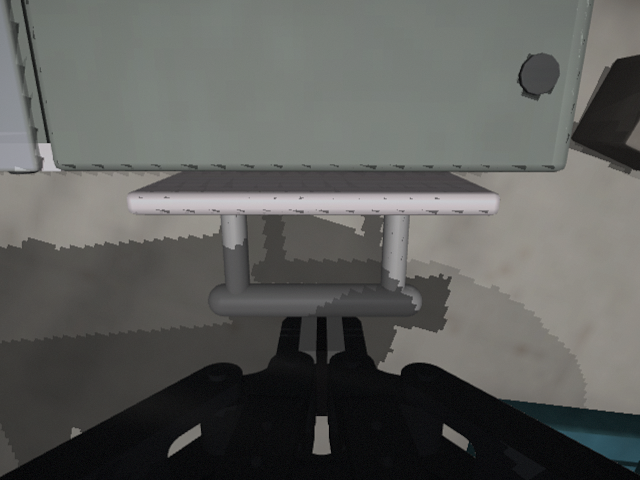

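Call:
apply_moves([
  [[3,1,0],0,-1],
  [[6,1.9,0],0,-1],
  [[9,2.9,0],0,-1],
  [[12,3.8,0],0,-1],
  [[12,3.8,0],0,-1],
])

```text
t: 5.58
eef_pos: [545.8, 59.4, 201.2]
eef_rot: [-3.142, 0.005, 0.308]
wrist_force: [-6.8, -1.4, 4.3]
grip_width: 0.3
```

Run:
```python
from h import *
o=get_obs(); print(o["t"],o["eef_pos"].round(1),o["eef_rot"].round(3),o["wrist_force"].round(1))
p=read_camera("wrist"); cv2.imwrite("pics/w3.png",p["color"])
```

```text
5.575 [545.8  59.4 201.2] [-3.142  0.005  0.308] [-6.8 -1.4  4.3]
```

View pics/w3.png

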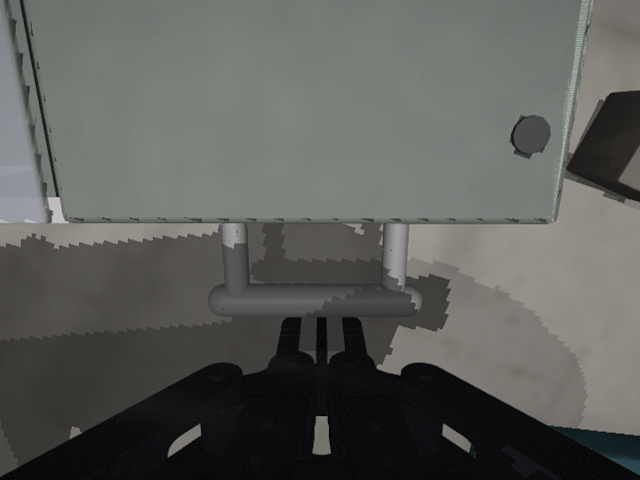

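Call:
apply_moves([
  [[2,0.6,0],0,-1],
  [[3,0.9,0],0,-1],
  [[4,1.2,0],0,-1],
  [[4,1.2,0],0,-1],
])

```text
t: 6.12
eef_pos: [547.2, 59.7, 201.0]
eef_rot: [-3.141, 0.012, 0.307]
wrist_force: [-18.4, -3.2, 14.3]
grip_width: 0.2
```

Call:
apply_moves([
  [[-15,-4.8,0],0,-1],
  [[-45,-14.3,0],0,-1],
  [[-60,-19,40],0,-1],
  [[-60,-19,100],0,-1],
  [[-60,-19,160],0,-1],
  [[-60,-19,160],0,-1],
])

```text
t: 6.88
eef_pos: [492.7, 42.5, 367.7]
eef_rot: [3.141, -0.014, 0.309]
wrist_force: [0.8, 1.5, -2.4]
grip_width: 0.1
```

Run:
```python
from h import *
o=get_obs(); print(o["t"],o["eef_pos"].round(1),o["eef_rot"].round(3),o["wrist_force"].round(1))
p=read_camera("wrist"); cv2.imwrite("pics/w4.png",p["color"])
P=cloud(p)
c=np.array([653.8,150.8]); a=np.radians(17.63); R=np.array([[np.cos(a),-np.sin(a)],[np.sin(a),np.cos(a)]])
L=np.dstack([(P[...,:2]-c)@R,P[...,2]])
m=(L[...,2]>35)&(L[...,2]<60)&(L[...,0]>-125)&(L[...,0]<-100)&(L[...,1]<-25)&(L[...,1]>-83); print(m.sum(),np.percentile(L[m],[2,50,98],axis=0).round(1))
```

```text
6.875 [492.7  42.5 367.7] [ 3.141 -0.014  0.309] [ 0.8  1.5 -2.4]
1838 [[-121.2  -81.8   43.1]
 [-114.6  -54.4   46.5]
 [-101.2  -25.7   48.8]]
```

View pics/w4.png

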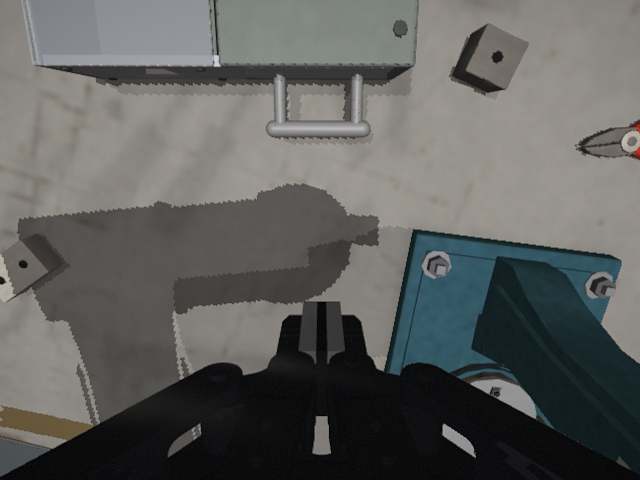

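Call:
apply_moves([
  [[-12,413,0],-1.134,0.2],
  [[-12,413,0],-1.134,0.2],
  [[-12,413,0],-1.134,0.2],
  [[-12,413,0],-1.134,0.2],
  [[-12,413,0],-1.134,0.2],
  [[-12,413,0],-1.134,0.2],
  [[-12,413,0],-1.134,0.2],
  [[-12,413,0],-1.134,0.2],
  [[-12,413,0],-1.134,0.2],
  [[-12,413,0],-1.134,0.2],
])

```text
t: 8.18
eef_pos: [479.3, 454.1, 361.7]
eef_rot: [3.142, -0.0, -0.827]
wrist_force: [-0.5, -0.9, 0.7]
grip_width: 51.2
```

Call:
apply_moves([
  [[0,0,0],0,0.2],
  [[0,0,0],0,0.2],
])

```text
t: 8.43
eef_pos: [479.1, 454.4, 362.1]
eef_rot: [-3.141, 0.0, -0.827]
wrist_force: [-0.1, -0.1, 0.2]
grip_width: 51.3
```

Run:
```python
from h import *
o=get_obs(); print(o["t"],o["eef_pos"].round(1),o["eef_rot"].round(3),o["grip_width"])
p=read_camera("wrist"); cv2.imwrite("pics/w5.png",p["color"]);np.savez("w5.npz",**{k:v for k,v in p.items() if k!="shot"})
P=cloud(p); m=(P[...,2]>7)&(P[...,2]<20)&(np.hypot(P[...,0]-488,P[...,1]-446)<60)
n,l,st,c=cv2.connectedComponentsWithStats(m.astype(np.uint8))
for i in range(1,n):
    if st[i,4]>100:
        r=cv2.minAreaRect(P[l==i][:,:2].astype(np.float32)); print(c[i],st[i,4],r,np.median(P[l==i][:,2]))
print(proj(p,o["eef_pos"]*[1,1,0]+[0,0,14]))
```

```text
8.425 [479.1 454.4 362.1] [-3.141  0.    -0.827] 51.268295566260726
[320.42618493 201.01165501] 2574 ((486.43499755859375, 445.748779296875), (24.98690414428711, 66.32714080810547), 44.10050582885742) 14.336235123773264
(np.float64(319.83302566261307), np.float64(217.14750411035075))
```

View pics/w5.png

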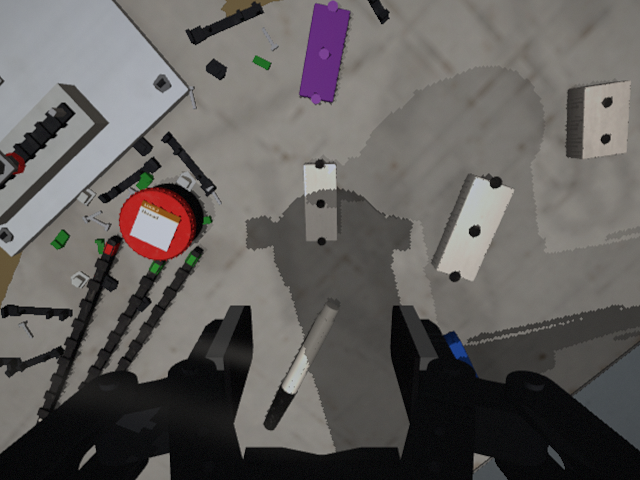

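Call:
apply_moves([
  [[-1.6,0.6,-60],0.025,0.2],
  [[-1.6,0.6,-120],0.025,0.2],
  [[-1.6,0.6,-160],0.025,0.2],
  [[-1.6,0.6,-180],0.025,0.2],
  [[-1.6,0.6,-187],0.025,0.2],
  [[-1.6,0.6,-187],0.025,0.2],
])

```text
t: 9.22
eef_pos: [477.5, 455.8, 175.1]
eef_rot: [-3.141, -0.0, -0.801]
wrist_force: [0.6, -0.2, 0.7]
grip_width: 51.4
```

Run:
```python
from h import *
o=get_obs(); print(o["t"],o["eef_pos"].round(1),o["eef_rot"].round(3),o["wrist_force"].round(1),o["grip_width"])
p=read_camera("wrist"); cv2.imwrite("pics/w6.png",p["color"])
```

```text
9.225 [477.5 455.8 175.1] [-3.141 -0.    -0.801] [ 0.6 -0.2  0.7] 51.35931056630713
```

View pics/w6.png

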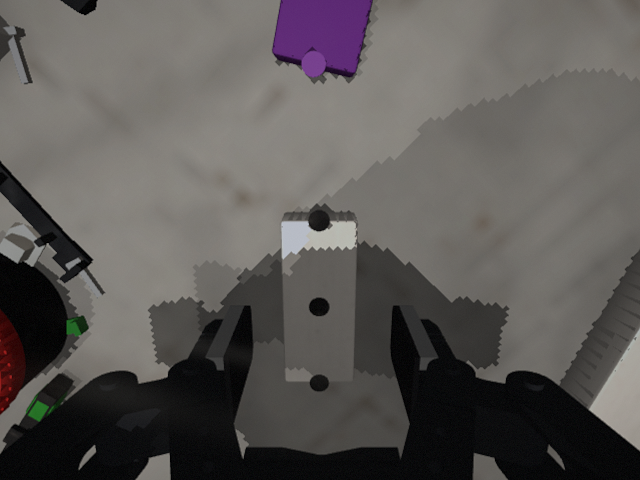

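Call:
apply_moves([
  [[0,0,0],0,-0.6],
  [[0,0,0],0,-1],
  [[0,0,0],0,-1],
  [[0,0,0],0,-1],
  [[0,0,0],0,-1],
  [[0,0,0],0,-1],
], force=60)

```text
t: 10.02
eef_pos: [477.6, 456.1, 176.2]
eef_rot: [-3.139, 0.0, -0.8]
wrist_force: [-1.2, 0.1, 5.9]
grip_width: 23.3
```

Run:
```python
from h import *
o=get_obs(); print(o["t"],o["eef_pos"].round(1),o["eef_rot"].round(3),o["wrist_force"].round(1),o["grip_width"])
p=read_camera("wrist"); cv2.imwrite("pics/w7.png",p["color"])
```

```text
10.025 [477.6 456.1 176.2] [-3.139  0.    -0.8  ] [-1.2  0.1  5.9] 23.30180812027562
```

View pics/w7.png

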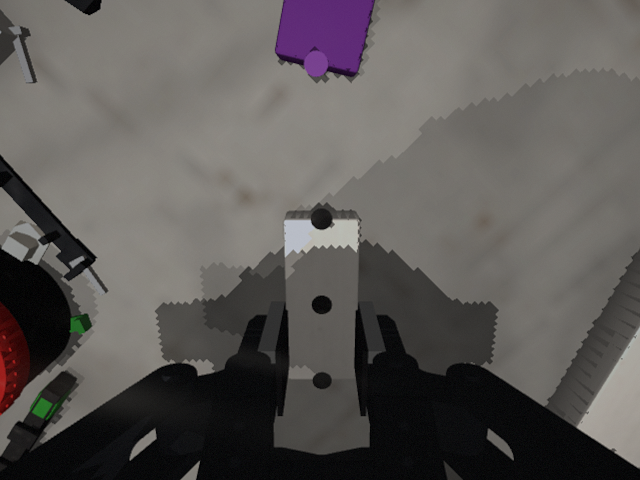

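Call:
apply_moves([
  [[0,0,10],0,-1],
  [[0,0,70],0.05,-1],
  [[-4,-30,120],0.2,-1],
  [[-16.5,-308.5,155],1.109,-1],
  [[-16.5,-308.5,155],1.109,-1],
  [[-16.5,-308.5,155],1.109,-1],
  [[-16.5,-308.5,155],1.109,-1],
  [[-16.5,-308.5,155],1.109,-1],
  [[-16.5,-308.5,155],1.109,-1],
  [[-16.5,-308.5,155],1.109,-1],
])

```text
t: 11.32
eef_pos: [460.8, 147.3, 329.9]
eef_rot: [-3.141, -0.0, 0.307]
wrist_force: [0.5, 1.2, -1.7]
grip_width: 23.1
```

Call:
apply_moves([
  [[0,0,0],0,-1],
  [[0,0,0],0,-1],
  [[0,0,0],0,-1],
])

```text
t: 11.7
eef_pos: [460.8, 147.6, 329.5]
eef_rot: [3.141, 0.0, 0.309]
wrist_force: [0.1, 0.6, -0.8]
grip_width: 23.0
```

Run:
```python
from box import *
o=get_obs(); print(o["t"],o["eef_pos"].round(1),o["eef_rot"].round(3),o["wrist_force"].round(1),o["grip_width"])
p=read_camera("wrist"); cv2.imwrite("pics/w8.png",p["color"]);np.savez("w8.npz",**{k:v for k,v in p.items() if k!="shot"})
s=read_camera("scene"); cv2.imwrite("pics/s8.png",cv2.resize(s["color"][180:320,320:470],None,fx=5,fy=4,interpolation=cv2.INTER_CUBIC));np.savez("s8.npz",**{k:v for k,v in s.items() if k!="shot"})
```

```text
11.7 [460.8 147.6 329.5] [3.141 0.    0.309] [ 0.1  0.6 -0.8] 22.952718719122412
```

View pics/w8.png

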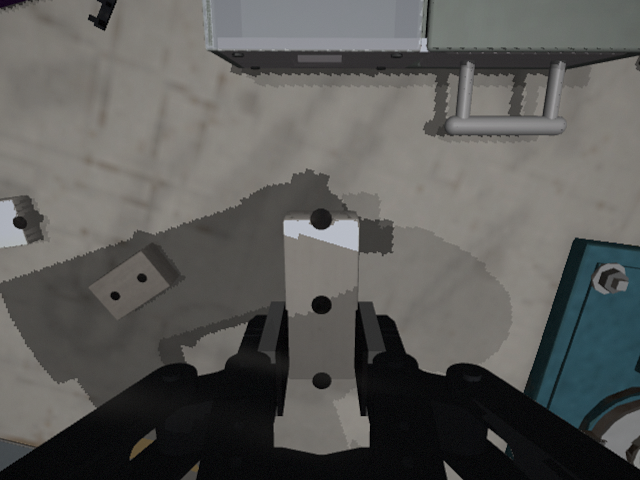

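View pics/s8.png

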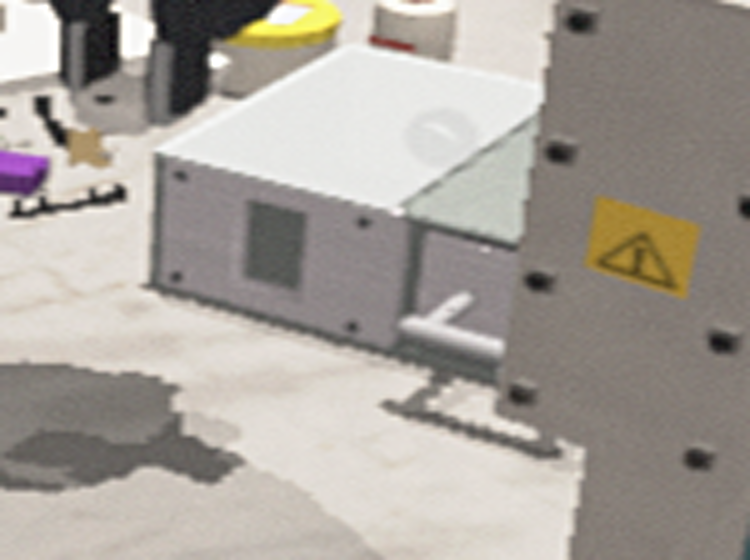

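Run:
```python
from h import *
p=dict(np.load("w8.npz"))
c=np.array([653.8,150.8]); a=np.radians(17.63); R=np.array([[np.cos(a),-np.sin(a)],[np.sin(a),np.cos(a)]])
def W(x,y,z): return np.r_[c+R@[x,y],z]
img=cv2.resize(p["color"][30:85,190:450],None,fx=3,fy=6,interpolation=cv2.INTER_CUBIC)
def d(P,col):
    u,v=proj(p,P); cv2.circle(img,(int((u+.5-190)*3),int((v+.5-30)*6)),3,col,-1); return np.round([u,v],1)
for x in(-80,-74):
  for y in (41.5,68.5):
    for z in (17,63): print(x,y,z,d(W(x,y,z),(0,0,255) if x==-80 else (255,0,0)))
for y in (110,-0): print(y,d(W(-80,y,78),(0,255,0)))
cv2.imwrite("pics/z8.png",img)
P=cloud(p); L=np.dstack([(P[...,:2]-c)@R,P[...,2]])
# block top
m=np.zeros((480,640),bool); m[205:300,280:365]=1; m&=(L[...,2]>130)&(L[...,2]<190)
q=P[m]; print("block z",np.percentile(q[:,2],[2,25,50,75,98]).round(1)); l=L[m]; print(np.percentile(l,[1,50,99],axis=0).round(1))
A=np.c_[l[:,:2]-l[:,:2].mean(0),np.ones(len(l))]; k=np.linalg.lstsq(A,l[:,2],rcond=None)[0]; print("tilt",np.degrees(k[:2]))
r=cv2.minAreaRect(l[:,:2].astype(np.float32)); print(r)
print(L[55:63,318:324,:].reshape(-1,3)[::8].round(0))
e=(np.array([460.8,147.6])-c)@R; print("tcp loc",e)
```

```text
-80 41.5 17 [342.6  63.3]
-80 41.5 63 [346.9  52.6]
-80 68.5 17 [299.1  63.3]
-80 68.5 63 [294.4  52.6]
-74 41.5 17 [342.8  52.8]
-74 41.5 63 [347.1  39.8]
-74 68.5 17 [298.9  52.7]
-74 68.5 63 [294.2  39.8]
110 [206.2  48. ]
0 [435.   48.2]
block z [158.7 167.1 167.5 168.  168.8]
[[-170.6   42.3  156.9]
 [-154.7   54.5  167.5]
 [-140.8   66.6  169. ]]
tilt [-3.88890694  0.31371802]
((-155.20687866210938, 54.494667053222656), (32.243221282958984, 25.073123931884766), 0.4014369547367096)
[[-75.  57.  17.]
 [-76.  56.  18.]
 [-76.  54.  17.]
 [-77.  57.  16.]
 [-78.  56.  18.]
 [-79.  54.  18.]]
tcp loc [-184.90439841   55.40400208]
```

View pics/z8.png

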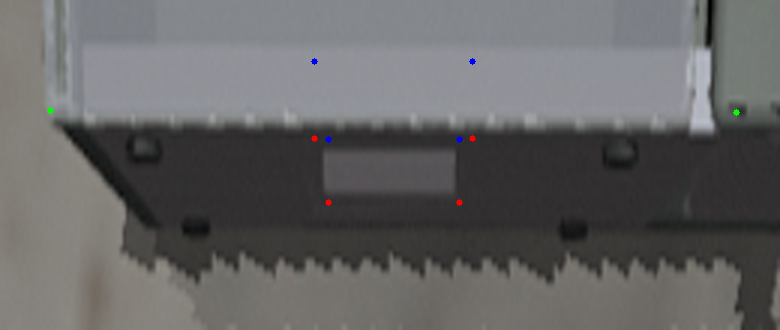

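Run:
```python
from h import *
p=dict(np.load("w8.npz"))
c=np.array([653.8,150.8]); a=np.radians(17.63); R=np.array([[np.cos(a),-np.sin(a)],[np.sin(a),np.cos(a)]])
P=cloud(p); L=np.dstack([(P[...,:2]-c)@R,P[...,2]])
m=np.zeros((480,640),bool); m[224:300,290:352]=1; l=L[m]; l=l[np.abs(l[:,2]-167.5)<1.5]
A=np.c_[l[:,:2]-l[:,:2].mean(0),np.ones(len(l))]; k=np.linalg.lstsq(A,l[:,2],rcond=None)[0]; print("tilt deg",np.degrees(k[:2]),k[2],len(l))
K=p["camera_matrix"]; T=p["pose"]
def atz(u,v,z):
    d=T[:3,:3]@np.array([(u-K[0,2])/K[0,0],-(v-K[1,2])/K[1,1],-1]); q=T[:3,3]+d*(z-T[2,3])/d[2]; return np.r_[(q[:2]-c)@R,z]
g=cv2.cvtColor(p["color"],cv2.COLOR_BGR2GRAY).astype(float)
def edge(v,u0,u1):
    r=cv2.GaussianBlur(g,(3,3),0)[v,u0:u1]; d=np.abs(np.diff(r)); i=np.argmax(d); 
    w_=d[max(i-1,0):i+2]; return u0+0.5+(np.arange(max(i-1,0),max(i-1,0)+len(w_))@w_)/w_.sum()
for v in (222,228,235,245,255,270,285):
    e1,e2=edge(v,276,294),edge(v,350,368); a1,a2=atz(e1,v,167.5),atz(e2,v,167.5); print(v,round(e1,1),round(e2,1),a1.round(2),a2.round(2),"mid",((a1+a2)/2)[1].round(2))
for v in (56,57,58,59,60,61):
    e1,e2=edge(v,288,308),edge(v,334,354); a1,a2=atz(e1,v,17),atz(e2,v,17); print("slot",v,round(e1,1),round(e2,1),a1.round(2),a2.round(2),"mid",((a1+a2)/2)[1].round(2))
# box front edge of top
xs=[];ys=[]
gg=cv2.GaussianBlur(g,(3,3),0)
for u in range(225,415,5):
    col=gg[44:56,u]; i=np.argmin(np.diff(col)); q=atz(u,44.5+i,78); xs.append(q[0]);ys.append(q[1])
f=np.polyfit(ys,xs,1); print("front edge: slope deg",np.degrees(f[0]),"x at 55",np.polyval(f,55), np.std(np.array(xs)-np.polyval(f,ys)))
# block hole centres
for (u,v) in ((321,219),(321,304),(321.5,380.5)): print(atz(u,v,167.5).round(1))
```

```text
tilt deg [-0.07990388  0.0065764 ] 167.60105954393367 4628
222 282.7 357.6 [-143.83   66.86  167.5 ] [-143.79   42.75  167.5 ] mid 54.81
228 283.2 358.5 [-145.83   66.75  167.5 ] [-145.79   42.4   167.5 ] mid 54.57
235 283.6 358.5 [-148.18   66.7   167.5 ] [-148.14   42.36  167.5 ] mid 54.53
245 283.6 358.4 [-151.58   66.78  167.5 ] [-151.53   42.29  167.5 ] mid 54.54
255 284.3 359.7 [-155.03   66.64  167.5 ] [-154.98   41.78  167.5 ] mid 54.21
270 284.5 356.6 [-160.3   66.7  167.5] [-160.25   42.64  167.5 ] mid 54.67
285 284.7 358.7 [-165.69   66.74  167.5 ] [-165.64   41.79  167.5 ] mid 54.27
slot 56 297.3 341.4 [-75.87  69.53  17.  ] [-75.84  42.36  17.  ] mid 55.95
slot 57 297.3 341.3 [-76.44  69.54  17.  ] [-76.41  42.4   17.  ] mid 55.97
slot 58 297.3 341.2 [-77.01  69.54  17.  ] [-76.97  42.43  17.  ] mid 55.99
slot 59 297.4 341.2 [-77.57  69.53  17.  ] [-77.54  42.42  17.  ] mid 55.97
slot 60 297.4 341.3 [-78.14  69.5   17.  ] [-78.11  42.38  17.  ] mid 55.94
slot 61 297.5 341.3 [-78.71  69.45  17.  ] [-78.68  42.36  17.  ] mid 55.9
front edge: slope deg 0.03945551206601641 x at 55 -81.09259602505928 0.10928020938910797
[-142.8   54.5  167.5]
[-172.7   54.5  167.5]
[-203.    54.3  167.5]
```

Call:
apply_moves([
  [[5,4,-50],-0.002,-1],
  [[9,4.4,-100],-0.002,-1],
  [[9,4.4,-121],-0.002,-1],
  [[9,4.4,-121],-0.002,-1],
  [[9,4.4,-121],-0.002,-1],
  [[9,4.4,-121],-0.002,-1],
])

```text
t: 12.55
eef_pos: [470.3, 151.9, 210.1]
eef_rot: [-3.141, -0.003, 0.306]
wrist_force: [0.6, -0.5, 0.3]
grip_width: 23.2
```

```bash
cat > meas.py <<'E'
from h import *
import sys
tag,slotz=sys.argv[1],17
o=get_obs(); print(o["t"],o["eef_pos"].round(1),o["eef_rot"].round(4),o["wrist_force"].round(1),o["grip_width"].round(1))
p=read_camera("wrist"); cv2.imwrite(f"pics/{tag}.png",p["color"]);np.savez(f"{tag}.npz",**{k:v for k,v in p.items() if k!="shot"})
E
python3 meas.py w9
```

```text
Traceback (most recent call last):
  File "meas.py", line 4, in <module>
    o=get_obs(); print(o["t"],o["eef_pos"].round(1),o["eef_rot"].round(4),o["wrist_force"].round(1),o["grip_width"].round(1))
                                                                                                    ^^^^^^^^^^^^^^^^^^^^^
AttributeError: 'float' object has no attribute 'round'
```

```bash
sed -i 's/,o\["grip_width"\].round(1)/,o["grip_width"]/' meas.py; python3 meas.py w9
```

```text
12.55 [470.3 151.9 210.1] [-3.1409e+00 -2.7000e-03  3.0640e-01] [ 0.6 -0.5  0.3] 23.188117693878777
```

View pics/w9.png

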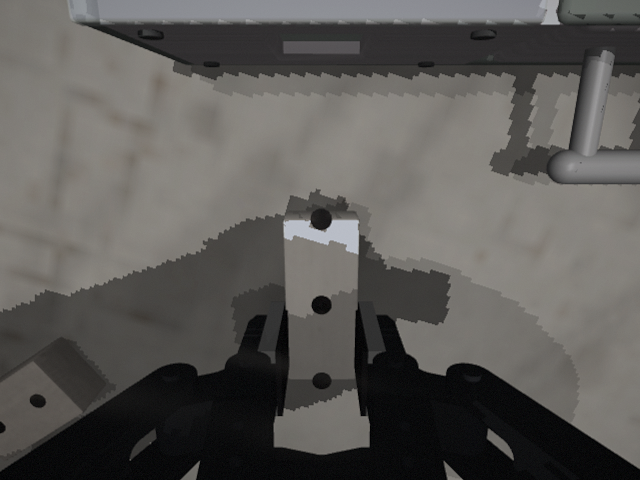

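Run:
```python
from h import *
p=dict(np.load("w9.npz"))
c=np.array([653.8,150.8]); a=np.radians(17.63); R=np.array([[np.cos(a),-np.sin(a)],[np.sin(a),np.cos(a)]])
K=p["camera_matrix"]; T=p["pose"]
P=cloud(p); m=P[224:300,290:352].reshape(-1,3); zt=np.median(m[:,2]); print("top z",zt)
def atz(u,v,z):
    d=T[:3,:3]@np.array([(u-K[0,2])/K[0,0],-(v-K[1,2])/K[1,1],-1]); q=T[:3,3]+d*(z-T[2,3])/d[2]; return np.r_[(q[:2]-c)@R,z]
g=cv2.GaussianBlur(cv2.cvtColor(p["color"],cv2.COLOR_BGR2GRAY).astype(float),(3,3),0)
def edge(v,u0,u1):
    d=np.abs(np.diff(g[v,u0:u1])); i=np.argmax(d); j=np.arange(max(i-1,0),min(i+2,len(d))); return u0+.5+(j@d[j])/d[j].sum()
mm=[]
for v in range(222,300,6):
    e1,e2=edge(v,276,294),edge(v,350,368); a1,a2=atz(e1,v,zt),atz(e2,v,zt); mm.append([a1[0],a1[1],a2[1]])
mm=np.array(mm); print("block",mm.mean(0),"slopes",np.degrees(np.polyfit(mm[:,0],mm[:,1],1)[0]),np.degrees(np.polyfit(mm[:,0],mm[:,2],1)[0]))
for v in range(42,54,2):
    e1,e2=edge(v,274,294),edge(v,348,370); a1,a2=atz(e1,v,17),atz(e2,v,17); print("slot",v,round(e1,1),round(e2,1),a1.round(2),a2.round(2),"mid",((a1+a2)/2)[1].round(2))
xs=[];ys=[]
for u in range(100,530,10):
    col=g[14:34,u]; i=np.argmin(np.diff(col)); q=atz(u,14.5+i,78); xs.append(q[0]);ys.append(q[1])
f=np.polyfit(ys,xs,1); r=np.array(xs)-np.polyval(f,ys); print("front edge deg",np.degrees(f[0]),"x55",np.polyval(f,55),r.std())
print("hole mid",atz(321,304.5,zt),"end",atz(321,219,zt),atz(321,379.5,zt))
print("tcp",(np.array([470.3,151.9])-c)@R)
```

```text
top z nan
 ** On entry to DLASCL parameter number  4 had an illegal value
 ** On entry to DLASCL parameter number  4 had an illegal value
 ** On entry to DLASCL parameter number  4 had an illegal value
 ** On entry to DLASCL parameter number  4 had an illegal value
 ** On entry to DLASCL parameter number  5 had an illegal value
 ** On entry to DLASCL parameter number  4 had an illegal valueTraceback (most recent call last):
  File "<stdin>", line 14, in <module>
    c, resids, rank, s = lstsq(lhs, rhs, rcond)
                         ~~~~~^^^^^^^^^^^^^^^^^
    x, resids, rank, s = _umath_linalg.lstsq(a, b, rcond,
                         ~~~~~~~~~~~~~~~~~~~^^^^^^^^^^^^^
                                             signature=signature)
                                             ^^^^^^^^^^^^^^^^^^^^
    raise LinAlgError("SVD did not converge in Linear Least Squares")
numpy.linalg.LinAlgError: SVD did not converge in Linear Least Squares
```

```bash
cat > m2.py <<'E'
from h import *
import sys
p=dict(np.load(sys.argv[1]))
c=np.array([653.8,150.8]); a=np.radians(17.63); R=np.array([[np.cos(a),-np.sin(a)],[np.sin(a),np.cos(a)]])
K=p["camera_matrix"]; T=p["pose"]
P=cloud(p); m=P[224:300,290:352].reshape(-1,3); zt=np.nanmedian(m[:,2]); print("top z",zt)
def atz(u,v,z):
    d=T[:3,:3]@np.array([(u-K[0,2])/K[0,0],-(v-K[1,2])/K[1,1],-1]); q=T[:3,3]+d*(z-T[2,3])/d[2]; return np.r_[(q[:2]-c)@R,z]
g=cv2.GaussianBlur(cv2.cvtColor(p["color"],cv2.COLOR_BGR2GRAY).astype(float),(3,3),0)
def edge(v,u0,u1):
    d=np.abs(np.diff(g[v,u0:u1])); i=np.argmax(d); j=np.arange(max(i-1,0),min(i+2,len(d))); return u0+.5+(j@d[j])/d[j].sum()
mm=[]
for v in range(222,300,6):
    e1,e2=edge(v,276,294),edge(v,350,368); a1,a2=atz(e1,v,zt),atz(e2,v,zt); mm.append([a1[0],a1[1],a2[1]])
mm=np.array(mm); print("block",mm.mean(0),"mid",mm[:,1:].mean(),"slopes",np.degrees(np.polyfit(mm[:,0],mm[:,1],1)[0]),np.degrees(np.polyfit(mm[:,0],mm[:,2],1)[0]))
for v in range(42,54,2):
    e1,e2=edge(v,274,294),edge(v,348,370); a1,a2=atz(e1,v,17),atz(e2,v,17); print("slot",v,round(e1,1),round(e2,1),a1.round(2),a2.round(2),"mid",((a1+a2)/2)[1].round(2))
xs=[];ys=[]
for u in range(100,530,10):
    col=g[14:34,u]; i=np.argmin(np.diff(col)); q=atz(u,14.5+i,78); xs.append(q[0]);ys.append(q[1])
f=np.polyfit(ys,xs,1); r=np.array(xs)-np.polyval(f,ys); print("front edge deg",np.degrees(f[0]),"x55",np.polyval(f,55),r.std())
print("hole mid",atz(321,304.5,zt),"end",atz(321,219,zt),atz(321,379.5,zt))
E
python3 m2.py w9.npz
```

```text
top z 48.29688660753632
block [-145.2942626    68.01266971   43.65207876] mid 55.832374233282216 slopes 0.10755981735987645 0.5475594358312704
slot 42 282.6 359.4 [-75.26  69.37  17.  ] [-75.3   42.26  17.  ] mid 55.81
slot 44 282.6 359.4 [-75.91  69.39  17.  ] [-75.94  42.25  17.  ] mid 55.82
slot 46 282.6 359.4 [-76.55  69.4   17.  ] [-76.59  42.23  17.  ] mid 55.82
slot 48 282.6 359.4 [-77.2   69.43  17.  ] [-77.24  42.22  17.  ] mid 55.82
slot 50 282.7 359.2 [-77.85  69.4   17.  ] [-77.88  42.25  17.  ] mid 55.83
slot 52 283.2 359.2 [-78.5   69.25  17.  ] [-78.54  42.23  17.  ] mid 55.74
front edge deg 0.11693001139918952 x55 -80.94574517291755 0.18632865152539252
hole mid [-161.93380697   55.82123876   48.29688661] end [-131.96025102   55.78681894   48.29688661] [-191.60305243   55.85530914   48.29688661]
```

Call:
apply_moves([
  [[9.5,3,0],0,-1],
  [[19.1,6,0],0,-1],
  [[28.6,9,0],0,-1],
  [[38.1,12.1,0],0,-1],
  [[42.9,13.6,0],0,-1],
  [[45.8,14.5,0],0,-1],
  [[48.6,15.4,0],0,-1],
  [[51.5,16.3,0],0,-1],
  [[51.5,16.3,0],0,-1],
])

```text
t: 13.72
eef_pos: [521.4, 167.9, 208.7]
eef_rot: [-3.142, -0.0, 0.306]
wrist_force: [-0.3, -0.2, -0.3]
grip_width: 23.1
```

```bash
python3 meas.py w10
python3 - <<'E'
from h import *
s=read_camera("scene"); cv2.imwrite("pics/s10.png",cv2.resize(s["color"][180:320,320:470],None,fx=5,fy=4,interpolation=cv2.INTER_CUBIC))
E
```

```text
13.725 [521.4 167.9 208.7] [-3.1416e+00 -1.0000e-04  3.0620e-01] [-0.3 -0.2 -0.3] 23.1084178070846
```

View pics/w10.png

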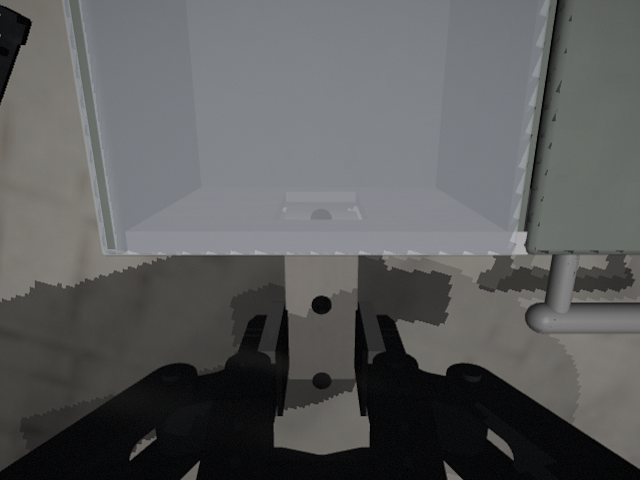

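View pics/s10.png

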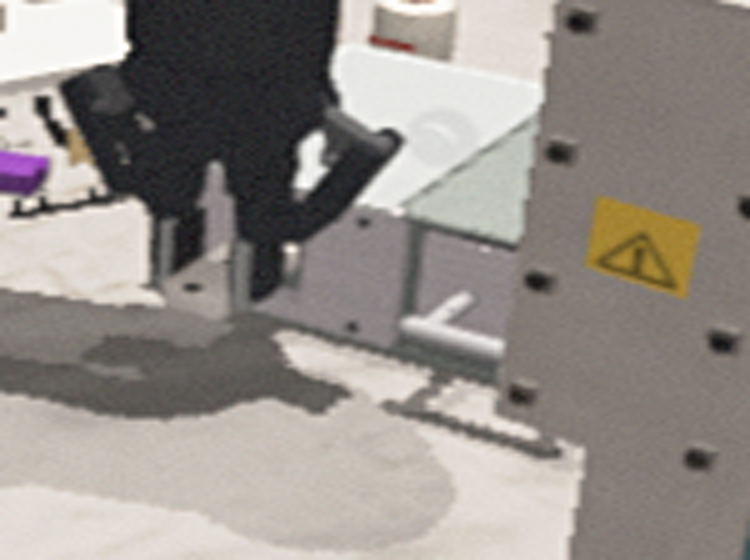

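Call:
apply_moves([
  [[2.9,0.9,0],0,-1],
  [[5.7,1.8,0],0,-1],
  [[8.6,2.7,0],0,-1],
  [[11.5,3.6,0],0,-1],
  [[14.3,4.5,0],0,-1],
  [[17.2,5.4,0],0,-1],
  [[17.2,5.4,0],0,-1],
  [[17.2,5.4,0],0,-1],
])

```text
t: 14.82
eef_pos: [538.5, 173.2, 208.7]
eef_rot: [-3.142, 0.0, 0.306]
wrist_force: [-0.7, -0.8, -0.6]
grip_width: 23.2
```

```bash
python3 meas.py w11
python3 - <<'E'
from h import *
t=read_camera("top"); cv2.imwrite("pics/t11.png",t["color"])
p=dict(np.load("w11.npz"))
c=np.array([653.8,150.8]); a=np.radians(17.63); R=np.array([[np.cos(a),-np.sin(a)],[np.sin(a),np.cos(a)]])
K=p["camera_matrix"]; T=p["pose"]
cv2.imwrite("pics/z11.png",cv2.resize(p["color"][180:420,220:420],None,fx=4,fy=2.5,interpolation=cv2.INTER_CUBIC))
P=cloud(p); m=P[290:370,300:345]; l=np.dstack([(m[...,:2]-c)@R,m[...,2]]).reshape(-1,3)
l=l[np.abs(l[:,2]-np.nanmedian(l[:,2]))<2]
A=np.c_[l[:,:2]-l[:,:2].mean(0),np.ones(len(l))]; k=np.linalg.lstsq(A,l[:,2],rcond=None)[0]; print("tilt",np.degrees(k[:2]),"top z",k[2],len(l))
def atz(u,v,z):
    d=T[:3,:3]@np.array([(u-K[0,2])/K[0,0],-(v-K[1,2])/K[1,1],-1]); q=T[:3,3]+d*(z-T[2,3])/d[2]; return np.r_[(q[:2]-c)@R,z]
print("mid hole",atz(321,304.5,k[2]))
E
```

```text
14.825 [538.5 173.2 208.7] [-3.1416e+00  1.0000e-04  3.0620e-01] [-0.7 -0.8 -0.6] 23.19776710807395
tilt [ 0.13783839 -0.14554334] top z 46.77462440776408 2284
mid hole [-91.0051161   55.40106344  46.77462441]
```

View pics/z11.png

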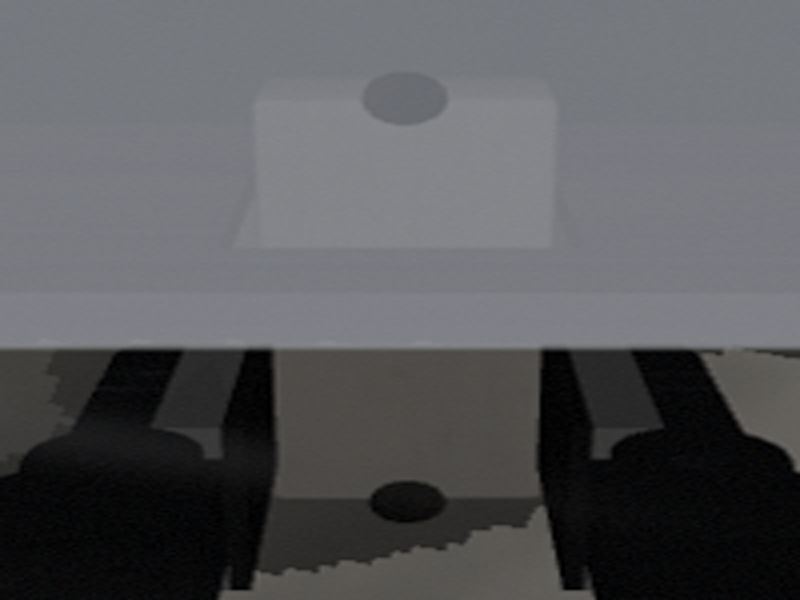

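View pics/t11.png

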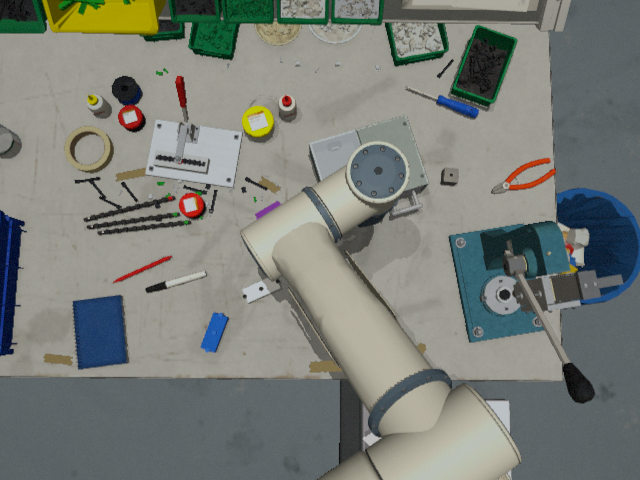

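Call:
apply_moves([
  [[0.9,0.5,0],0,-1],
  [[0.9,0.5,0],0,-1],
  [[0.9,0.5,0],0,-1],
  [[0.9,0.5,0],0,-1],
])

```text
t: 15.42
eef_pos: [539.4, 173.8, 208.7]
eef_rot: [-3.142, -0.0, 0.306]
wrist_force: [0.6, -0.2, -1.0]
grip_width: 23.4
```

```bash
python3 meas.py w12
python3 - <<'E'
from h import *
p=dict(np.load("w12.npz"))
c=np.array([653.8,150.8]); a=np.radians(17.63); R=np.array([[np.cos(a),-np.sin(a)],[np.sin(a),np.cos(a)]])
K=p["camera_matrix"]; T=p["pose"]
def atz(u,v,z):
    d=T[:3,:3]@np.array([(u-K[0,2])/K[0,0],-(v-K[1,2])/K[1,1],-1]); q=T[:3,3]+d*(z-T[2,3])/d[2]; return np.r_[(q[:2]-c)@R,z]
cv2.imwrite("pics/z12.png",cv2.resize(p["color"][180:330,240:400],None,fx=5,fy=4,interpolation=cv2.INTER_CUBIC))
g=cv2.GaussianBlur(cv2.cvtColor(p["color"],cv2.COLOR_BGR2GRAY).astype(float),(3,3),0)
print(g[200:345:1,300].round().astype(int).tolist())
for v in range(215,225): print(v,atz(321,v,46.8)[0].round(1),end=" ")
o=get_obs(); print((o["eef_pos"][:2]-c)@R)
E
```

```text
15.425 [539.4 173.8 208.7] [-3.1416 -0.      0.3062] [ 0.6 -0.2 -1. ] 23.363818086350374
[120, 120, 120, 120, 121, 121, 120, 120, 120, 121, 122, 123, 124, 124, 125, 125, 126, 126, 127, 129, 131, 132, 132, 132, 132, 133, 133, 132, 132, 132, 132, 132, 132, 132, 132, 132, 132, 132, 132, 132, 132, 132, 132, 132, 132, 132, 132, 132, 132, 132, 132, 132, 131, 132, 132, 132, 132, 132, 132, 132, 132, 132, 132, 132, 132, 131, 131, 132, 132, 132, 132, 132, 132, 132, 132, 132, 132, 132, 132, 132, 132, 131, 126, 122, 121, 122, 122, 122, 122, 121, 121, 121, 121, 121, 121, 122, 122, 121, 121, 122, 124, 126, 127, 127, 127, 126, 127, 127, 127, 127, 128, 128, 127, 127, 128, 128, 127, 127, 128, 130, 131, 128, 117, 95, 79, 76, 76, 77, 77, 76, 76, 76, 76, 76, 76, 76, 76, 76, 76, 75, 76, 76, 76, 76, 76]
215 -58.6 216 -58.9 217 -59.3 218 -59.6 219 -59.9 220 -60.3 221 -60.6 222 -60.9 223 -61.2 224 -61.6 [-102.05821099   56.53389841]
```

View pics/z12.png

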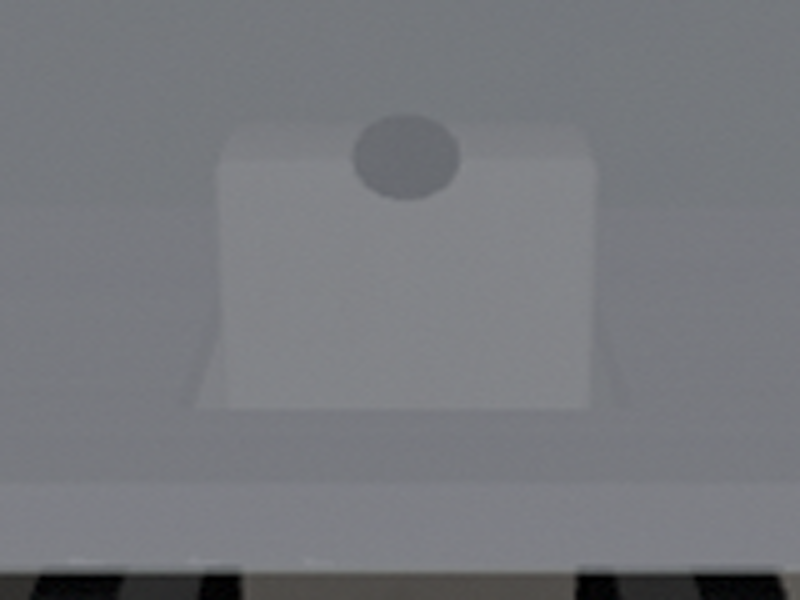

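Run:
```python
from h import *
p=dict(np.load("w12.npz"))
c=np.array([653.8,150.8]); a=np.radians(17.63); R=np.array([[np.cos(a),-np.sin(a)],[np.sin(a),np.cos(a)]])
K=p["camera_matrix"]; T=p["pose"]
def atz(u,v,z):
    d=T[:3,:3]@np.array([(u-K[0,2])/K[0,0],-(v-K[1,2])/K[1,1],-1]); q=T[:3,3]+d*(z-T[2,3])/d[2]; return np.r_[(q[:2]-c)@R,z]
print(atz(321,281.7,63),atz(321,322.5,78),atz(321,219.3,46.8))
```

```text
[-74.99441103  55.55969109  63.        ] [-80.51079759  55.53516059  78.        ] [-60.02457442  55.57394635  46.8       ]
```

```bash
python3 -c "
from bench import *
print(finish_job())"
```

```text
the job is handed in; nothing more can be done
None
```

The drawer is shut, and the long white block is held level in the slot with about 15 mm standing inside. I handed the job in at about 15.4 s of robot time.

- **Drawer:** I pushed it home by its handle. It passed the catch and then stopped firmly, with about 18 N of push along x (about 23 N in all, as the bar also bore up on the fingers). In the wrist picture after backing off, the front was flush and the handle read -114.6 mm in the box's frame, against -115 mm when home. It still looked shut in the later pictures.
- **Block:** I picked up the smaller white three-hole block, lined it up with the slot using one wrist picture showing both, and slid it in with no contact force above about 1 N.
- **Last checks:**
  - The end stands 15.0 mm past the plate's inner face. The box position from the top camera, about 1 mm different, would make it roughly 14 mm.
  - The block is level to about 0.2°.
  - Its underside is about 33 mm above the bench, so about 16 mm clear of the slot's lower edge.
  - It is roughly centred sideways and still gripped at 60 N.
- **Checks that disagreed or were missing:** The gripper reads 23 mm open on a 25 mm block, which I did not look into. While gripping, the fingertips lightly touched the bench (about 6 N). I steered clear of the other two setting blocks and the screw pot, but did not measure their positions again at the end. The last top picture shows block_b in place, but the arm hides block_a.

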